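# Show the notched glass plate to the desk lamp, label up

## Task

Switch on the desk lamp: press the red button on its base fully down and let it spring back. Then take the glass plate with the notched corner out of the wooden stand by its clear end (the notch marks its frosted, labelled end; keep the fingers off the frosted part) and hold it up about 15 cm in front of the lamp's mouth, label side tipped up and turned square to the lamp, with the frosted end in the middle of the light. Finish while still holding it there, steady, and leave the two plain plates and the other things on the desk where they are, without knocking the lamp's head.

Things in the scene. Friction and masses are not known exactly. Their poses are not given: they have to be found in the camera images.
- lamp_button (a joint): red push switch, 26 mm across, on the robot-side end of the blue lamp's base; value in m: 0 when up, 0.006 fully down; it is pressed straight down and springs back (1.5 N to start it, 5 N fully down). The space above it is free; the lamp's shade begins 130 mm behind it.
- lamp_button_top (a point): centre of the red button's top face, 36 mm above the desk when up
- lamp_head: the lamp's blue shade, fixed: a bell 125 mm long, 114 mm across its open mouth, on a gooseneck; the lamp's base is 220 x 120 x 18 mm. Origin: centre of the mouth, 375 mm above the desk. z points from the mouth back into the shade, so the light goes along -z: toward the robot's side and down, at 45 degrees to the desk.
- lamp_spot (a point): the middle of the light: the point on the lamp's axis 150 mm in front of its mouth, 269 mm above the desk, above the lamp's base, 74 mm behind the button. Axes as lamp_head: z points up along the beam to the lamp. A plate held here square to the lamp, label to the lamp, has its label's normal along this z.
- plate_mid (a point): centre of the notched glass plate, 100 x 50 x 8 mm, about 0.1 kg, standing on a long edge in the stand, notch at the top; centre 31 mm, top edge 56 mm above the desk. x: out of the LABEL face. y: along it to the FROSTED end: y 18 to 50 mm is frosted white, the rest clear greenish glass. z: up, to the notched edge.
- plate_label (a point): centre of the label-side face of that plate's frosted end, 4, 34, 0 mm (x, y, z) from plate_mid, same axes. A white label with three orange strokes is on this face only. The notch, 10 x 10 mm, is cut from the corner at the frosted end, top edge: facing the label side, notch on top, it is at the upper right.
- rack_top (a point): wooden stand, fixed: board 166 x 86 x 6 mm, three slots along its y at x = -56, 0, 56 mm, each between two 6 mm wide strips that rise to 22 mm above the desk. Plates stand on the board with 1.2 mm play on each side; 34 mm of them shows above the strips. Any slot may have the notched plate. Origin: middle, level with the strips' tops.
- blank0_mid (a point): centre of a plain clear plate of the same size without frost or notch, standing in another slot; leave it
- blank1_mid (a point): centre of the second plain clear plate, in the third slot; leave it
- dish: clear round dish 80 mm across, 34 mm high, with grinding bits in it, between lamp and stand; origin under its middle; leave it
- dish_lid: the dish's clear lid, a disc 86 mm across and 6 mm high, flat on the desk; origin under its middle; leave it
- rotary_tool: green rotary engraving tool 200 mm long, 30 mm thick, lying near the robot; origin under its middle, x along it; leave it
- pencil: blue pencil 180 mm long, 7 mm thick, lying near the robot; origin under its middle, x along it; leave it
- mouse: black computer mouse on a magazine at the right of the desk; origin under its middle; leave it
Things that resemble listed ones, but are neither listed nor needed, are in the scene too. What is shaped like the part that bears plate_mid but pink or yellow is not meant.

How it is judged (in metres and radians):
On the way, in this order (a step that is already met when the one before it is completed fails the run):
1. the lamp's button is pressed fully down (value of joint lamp_button above 0.005 m), for 0.05 s.
2. the button is released and back up (value of joint lamp_button below 0.001 m), for 0.1 s.
3. the fingers have lifted the notched plate clear of the stand (height (world z) of plate_mid above 0.06 m and contact force between plate and the fingers above 0.5 N), for 0.2 s.
At the end, for the whole second after the job is handed in: Only the fingers hold the notched plate, off its frosted part; its label centre is within 45 mm of the point 150 mm before the lamp's mouth; label normal within 60 degrees of straight up and 26 degrees of the lamp's axis; slower than 3 cm/s; button up (distance between plate_label and lamp_spot below 0.045 m and angle between plate_mid's own x axis and vertical below 1.05 rad and angle between the x axis of plate_mid and the z axis of lamp_spot, either way round below 0.45 rad and contact force between plate and the fingers above 0.5 N and contact force between each of plate_c1, plate_c2 and the fingers below 0.2 N and contact force between plate and lamp below 0.05 N and linear speed of plate below 0.03 m/s and value of joint lamp_button below 0.001 m); the arm keeps its last pose, push and grip.
It fails at once if a plain plate is moved more than 20 mm (distance of any of blank0_mid, blank1_mid from where it was at the start of the episode above 0.02 m).
It fails at once if another thing on the desk is moved more than 20 mm (distance of any of dish, dish_lid, rotary_tool, pencil, mouse from where it was at the start of the episode above 0.02 m).
It fails at once if the lamp's head is knocked (more than 3 N) (contact force between lamp_head and anything else above 3 N).
It also fails if it takes over 51 s, if anything falls off the work surface, if the arm or the gripper's body presses on something with over 40 N, if the wrist force passes 120 N, or if a joint passes its speed limit or range.

## Robot

A 6-joint arm with a two-finger parallel gripper is mounted at the origin on the work surface. World frame = base frame: x ahead of the robot, y to its left, z up, the work surface at z = 0. Lengths are in mm, angles in rad, forces in N, time in s.
With the tool pointing down it reaches from about 275 to 750 mm from the base axis. Payload 10.2 kg.
Tool frame: the origin (TCP) lies at the very end of the fingers, on their centre line; the grasp point (between the pads) lies 19 mm behind it; z points along the fingers, y is the line along which they close (so a half turn about z gives the same grasp; the last joint's range is limited). The gripper opens to 85 mm and grips with 20 to 120 N. Pads are 22 mm wide; open, the fingers measure 114 mm over their backs; the gripper's body (76 mm by 85 mm) begins 54 mm behind the grasp point. The pads swing forward as they close: fully open they stand 13 mm farther back than shut.
Start: joints at [-1.359, 0.313, 1.498, -0, 1.331, -0.223], TCP at [221.134, -476.163, 231.294] pointing down, gripper open.
Joint ranges: [-2.94, 2.94], [-0.97, 2.17], [0.19, 2.56], [-1.23, 4.37], [0.02, 3.11], [-2.88, 2.88]. Speed limits (rad/s): [2.39, 2.39, 3.01, 3.14, 3.14, 3.14].

## Interface

Orientations are given as a unit quaternion [w, x, y, z].
In Python, from rig import ctrl, optics gives the robot as it stands. The module is installed in compiled form; this text tells all that it offers.
- The arm moves only by the shell command python3 -m handwheel 'ROWS' [FORCE]. ROWS is JSON, a list that holds one entry, the list of rows, each a list of 5 numbers: the gripper command: -1 is fully open, 1 is shut, values between are in proportion, then the shift along the world's x, y, z in units of 50 mm (1.0 is 50 mm), then the turn about the world's z in units of 8 degrees (1.0 is 8 degrees). In form: [[[gripper, tx, ty, tz, twist], ...]]. A call has 1 to 10 rows; each row shifts and turns the commanded pose from where the row before left it; what a row does not reach is not made up. A row lasts 1/10 s, in which the tool goes at most 50 mm and 8.59 degrees, less where a joint would pass 70% of its speed; a pose out of reach is approached as far as the arm can. A call is refused whole if a number of a shift passes 1 or a number of a turn 1, either way. A call with a gripper value outside its range is refused whole. The fingers move at their own pace and stop on an object; FORCE is the grip in N (left out, the last holds). Time passes only in rows, so rows that do not move let the fingers close. It gives the time, the measured TCP pose, the force, the opening and the grip force at its end, in the units of the state.
- ctrl.sense(): the state, without advancing time (a new reading comes with each control period).
- optics.capture(name): name is "scene" or "top"; returns a dict with "img" (400x640x3 uint8, blue, green, red), "K" (3x3 intrinsics, pixels), "R" (3x3) and "t" (3): a world point X has camera coordinates R X + t. Camera axes: x right, y down, z forward; pixel columns grow to the right and rows downward; lengths in mm; the calibration is good to about 2 mm. A picture is of the moment at which its call begins. There is no depth.
- ctrl.finish_job(): hands the job in; it is judged then, once.
The state is a dict: "time_s": time; "joints": joint angles; "dq": joint speeds; "tau": joint torques, N m; "eef_pos": TCP position; "ee_rot": TCP orientation; "force": force on the tool from outside, world axes, zero at the start; "wrist_torque": the same for the moment, N m; "grip_width": opening from 0.0 (shut) to 1.0 (fully open); "grip_force": force on a finger pad.
Only numpy, scipy, OpenCV 4.12 (cv2) and the standard library are available. Lean on these libraries where they do the work, as an engineer would, in place of code of your own. Each camera call takes 0.05 s, during which the arm holds its last target. There are 200 camera calls.

## Working session

There is one attempt and no reset: what is moved stays moved. The work goes in short steps, Python scripts to look and compute and a shell command to move; the robot and the scene stay as the last step left them, time stands still between calls to the robot, and variables do not carry over. Pictures are saved under pics/ and viewed, at most 10 in all, crops included, and the job is handed in when it is done.

```bash
mkdir -p pics
cat > h.py <<'E'
import numpy as np, cv2
from rig import ctrl, optics
def ray(c,px):
    K,R,t=map(np.array,(c["K"],c["R"],c["t"])); C=-R.T@t.ravel()
    d=R.T@np.linalg.inv(K)@np.array([px[0],px[1],1.]); return C,d
def atz(c,px,z):
    C,d=ray(c,px); return C+d*(z-C[2])/d[2]
def proj(c,X):
    K,R,t=map(np.array,(c["K"],c["R"],c["t"])); p=K@(R@np.array(X,float)+t.ravel()); return p[:2]/p[2]
E
python3 - <<'E'
from h import *
import pickle
s=ctrl.sense(); print(s["ee_rot"],s["eef_pos"],s["time_s"],s["grip_width"])
for n in("scene","top"):
    c=optics.capture(n); pickle.dump(c,open(f"{n}.pkl","wb")); cv2.imwrite(f"pics/{n}0.png",c["img"])
    C,_=ray(c,(0,0)); print(n,C)
E
```

```text
[-6.14425586e-04  9.76465980e-01  2.15670609e-01  1.46175011e-05] [ 221.06896426 -475.90466218  230.76379821] 0.0 1.0067463806767611
scene [969.75576944 659.78497481 798.97796558]
top [ 418.97729305  -92.335297   1837.07488998]
```

View pics/scene0.png

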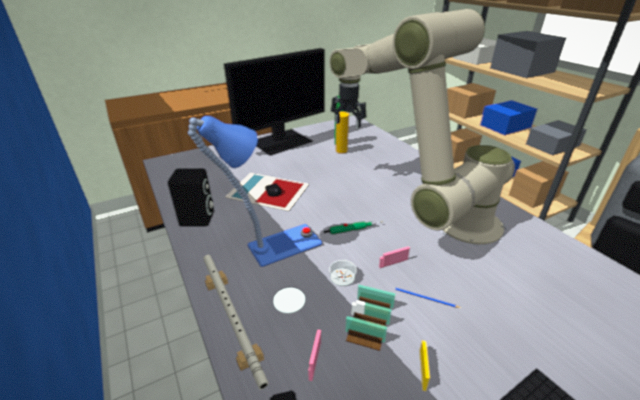

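View pics/top0.png

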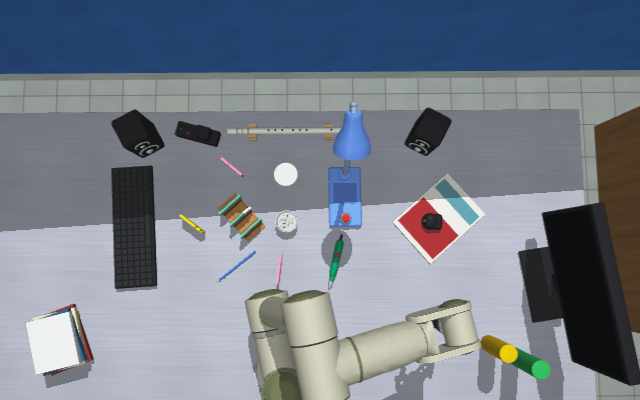

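Run:
```python
from h import *
import pickle
a=pickle.load(open("scene.pkl","rb"));b=pickle.load(open("top.pkl","rb"))
A=cv2.resize(a["img"][275:355,320:420],None,fx=4,fy=6*0.667,interpolation=cv2.INTER_CUBIC)
B=cv2.resize(b["img"][180:260,200:300],None,fx=4,fy=4,interpolation=cv2.INTER_CUBIC)
cv2.imwrite("pics/crop1.png",np.hstack([A[:320],B]))
for n,p,z in(("stand",(242,217),22),("button",(346,218.5),36),("dish",(286.5,222),20),("lid",(286,174),6),("head?",(352,155),375),("pink",(231,167),30),("yellow",(192,223),30),("pencil",(237,266),5),("tool",(336,262),15)):
    print(n,atz(b,p,z).round(0))
print("btn scene",atz(a,(307,231.5),36))
```

```text
stand [547. 163.  22.]
button [ 537. -214.   36.]
dish [527.   1.  20.]
lid [706.   3.   6.]
head? [ 703. -212.  375.]
pink [730. 203.  30.]
yellow [526. 342.  30.]
pencil [370. 182.   5.]
tool [ 381. -177.   15.]
btn scene [ 544.50771884 -203.5704538    36.        ]
```

View pics/crop1.png

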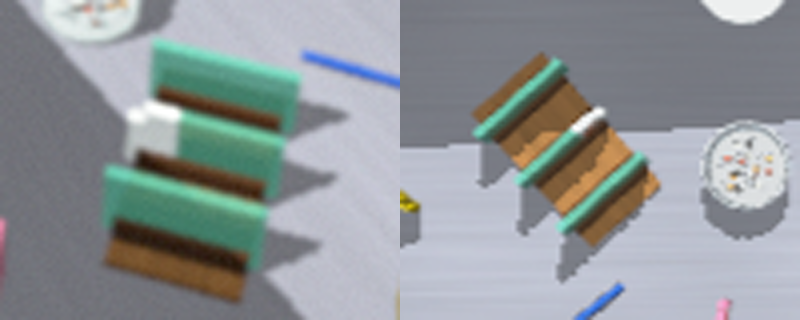

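```bash
cat > fit.py <<'E'
from h import *
import pickle
from scipy.optimize import minimize, least_squares
a=pickle.load(open("scene.pkl","rb"));b=pickle.load(open("top.pkl","rb"))
rois={"a":(340,395,280,352),"b":(212,270,188,248)}
S=8
def mask(c,r):
    x0,x1,y0,y1=r; h=cv2.cvtColor(cv2.resize(c["img"][y0:y1,x0:x1],None,fx=S,fy=S,interpolation=cv2.INTER_CUBIC),cv2.COLOR_BGR2HSV)
    g=(h[...,0]>60)&(h[...,0]<95)&(h[...,1]>60); w=(h[...,1]<25)&(h[...,2]>205)
    return g|w
M={"a":mask(a,rois["a"]),"b":mask(b,rois["b"])}
def draw(c,r,p):
    x,y,yaw=p; u=np.array([np.cos(yaw),np.sin(yaw)]); n=np.array([u[1],-u[0]]) # u->frosted, n=label
    im=np.zeros(((r[3]-r[2])*S,(r[1]-r[0])*S),np.uint8)
    for o in(-56,0,56):
        P=[proj(c,[*(np.array([x,y])+(o+i)*n+j*u),z]) for i in(-4,4) for j in(-50,50) for z in(23,56)]
        P=((np.array(P)+.5-[r[0],r[2]])*S).astype(np.int32)
        cv2.fillConvexPoly(im,cv2.convexHull(P),1)
    return im>0
def cost(p,ks="ab"):
    s=0
    for k in ks:
        d=draw({"a":a,"b":b}[k],rois[k],p); s+=1-(d&M[k]).sum()/(d|M[k]).sum()
    return s
for ks in("ab","b","a"):
    best=min((minimize(cost,[547,163,np.radians(t)],args=(ks,),method="Nelder-Mead",options=dict(initial_simplex=[[547,163,np.radians(t)],[560,163,np.radians(t)],[547,175,np.radians(t)],[547,163,np.radians(t+6)]])) for t in(-45,-50,-40)),key=lambda r:r.fun)
    print(ks,best.x[:2].round(1),np.degrees(best.x[2]).round(1),round(best.fun,3))
def red(c,r):
    x0,x1,y0,y1=r;h=cv2.cvtColor(c["img"][y0:y1,x0:x1],cv2.COLOR_BGR2HSV)
    m=((h[...,0]<8)|(h[...,0]>172))&(h[...,1]>120); ys,xs=np.nonzero(m); return np.array([xs.mean()+x0,ys.mean()+y0]),m.sum()
pa,na=red(a,(295,320,222,242)); pb,nb=red(b,(335,358,208,227)); print(pa,na,pb,nb)
print("btn",atz(a,pa,34).round(1),atz(b,pb,34).round(1),
 least_squares(lambda X:np.r_[proj(a,X)-pa,proj(b,X)-pb],[540,-209,36]).x.round(1))
# lamp base
h=cv2.cvtColor(b["img"],cv2.COLOR_BGR2HSV); m=((h[...,0]>100)&(h[...,0]<125)&(h[...,1]>110)).astype(np.uint8); m[:,:325]=0;m[:,368:]=0;m[:160]=0;m[232:]=0
pts=cv2.boxPoints(cv2.minAreaRect(np.argwhere(m)[:,::-1].astype(np.int32)))
print("base",[atz(b,p,18)[:2].round(0).tolist() for p in pts])
E
python3 fit.py
python3 - <<'E'
from fit import *
B=cv2.resize(b["img"][95:235,310:385],None,fx=4,fy=4,interpolation=cv2.INTER_CUBIC)
A=cv2.resize(a["img"][105:275,180:330],None,fx=3.3,fy=3.3,interpolation=cv2.INTER_CUBIC)
X=np.zeros((562,800,3),np.uint8); X[:560,:300]=B; X[:561,300:795]=A[:561]
cv2.imwrite("pics/lamp.png",X)
E
```

```text
ab [550.2 167.2] -48.9 1.046
b [549.1 168. ] -48.2 0.719
a [550.9 167.2] -48.9 0.314
[306.0625 230.0625] 32 [345.25       217.66666667] 36
btn [ 542.6 -214.2   34. ] [ 540.3 -211.5   34. ] [ 541.8 -212.4   34.8]
base [[729.0, -156.0], [728.0, -273.0], [511.0, -269.0], [512.0, -153.0]]
ab [550.2 167.2] -48.9 1.046
b [549.1 168. ] -48.2 0.719
a [550.9 167.2] -48.9 0.314
[306.0625 230.0625] 32 [345.25       217.66666667] 36
btn [ 542.6 -214.2   34. ] [ 540.3 -211.5   34. ] [ 541.8 -212.4   34.8]
base [[729.0, -156.0], [728.0, -273.0], [511.0, -269.0], [512.0, -153.0]]
```

View pics/lamp.png

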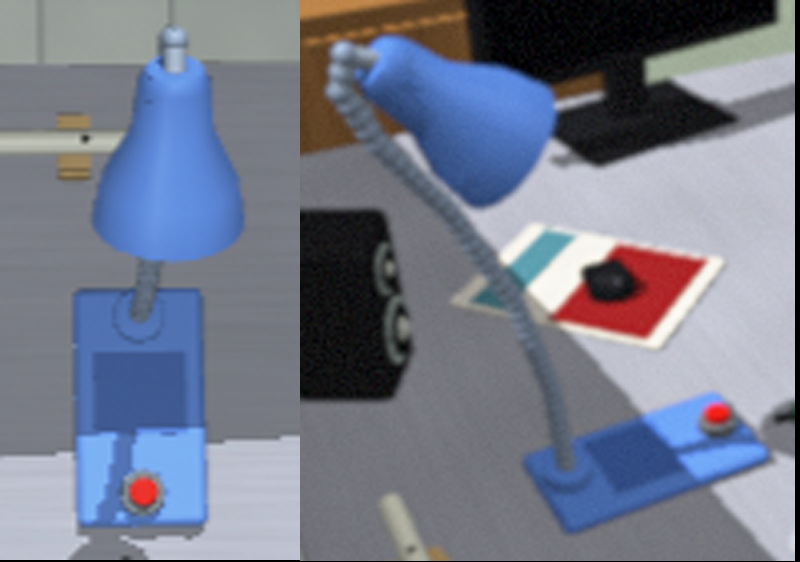

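Top view: three green plates in the stand around (242,217). Plate candidates are the middle one with the white end at (248,210), the blanks at (230,204) and (251,229), the pink pieces at (231,167) and (280,270), and the yellow one at (192,223). I chose the middle one: the crop shows its frosted end and notch, and its label faces the robot. The red button is at (345,218), measured as about (541,-212,35).

```bash
python3 -m handwheel '[[[1,0.64,0.527,-0.2,1],[1,0.64,0.527,-0.2,1],[1,0.64,0.527,-0.2,1],[1,0.64,0.527,-0.2,1],[1,0.64,0.527,-0.2,1],[1,0.64,0.527,-0.2,1],[1,0.64,0.527,-0.2,1],[1,0.64,0.527,-0.2,1],[1,0.64,0.527,-0.2,1],[1,0.64,0.527,-0.2,1]]]' 40
```

```text
time_s: 1.1
eef_pos: [542.2, -211.2, 130.6]
ee_rot: [-0.0, 0.607, 0.795, -0.0]
force: [0.1, -0.3, 0.6]
grip_width: -0.001
grip_force: 0.0
```

```bash
python3 -m handwheel '[[[1,0,-0.01,-0.9,0],[1,0,0,-0.9,0],[1,0,0,-0.1,0],[1,0,0,-0.08,0],[1,0,0,-0.06,0],[1,0,0,0,0],[1,0,0,0,0]]]'
```

```text
time_s: 1.8
eef_pos: [541.2, -212.4, 33.5]
ee_rot: [-0.0, 0.609, 0.793, 0.0]
force: [-13.4, 11.5, 38.6]
grip_width: -0.001
grip_force: 19.0
```

Run:
```python
from h import *
print({k:np.round(v,2) for k,v in ctrl.sense().items()})
c=optics.capture("scene"); d=optics.capture("top")
A=cv2.resize(c["img"][185:255,260:350],None,fx=5,fy=5,interpolation=cv2.INTER_CUBIC)
B=cv2.resize(d["img"][185:255,315:375],None,fx=5,fy=5,interpolation=cv2.INTER_CUBIC)
cv2.imwrite("pics/press.png",np.hstack([A,B]))
```

```text
{'time_s': np.float64(1.8), 'joints': array([-0.58,  0.65,  1.53,  0.  ,  0.96, -0.84]), 'dq': array([-0., -0.,  0.,  0., -0., -0.]), 'tau': array([-3.340e+00, -3.220e+01, -1.845e+01, -4.700e-01, -4.510e+00,
        1.000e-02]), 'eef_pos': array([ 541.24, -212.45,   33.45]), 'ee_rot': array([-0.  ,  0.61,  0.79,  0.  ]), 'force': array([-13.39,  11.48,  38.65]), 'wrist_torque': array([2.02, 2.37, 0.01]), 'grip_force': np.float64(19.01), 'grip_width': np.float64(-0.0)}
```

View pics/press.png

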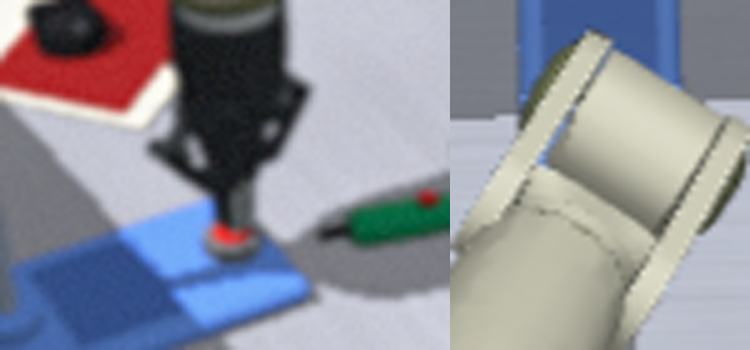

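Run:
```python
from h import *
import pickle
a=pickle.load(open("scene.pkl","rb")); c=optics.capture("scene")
print("tip proj",proj(c,[541.2,-212.4,33.5]),"btn proj z36",proj(c,[541.5,-212.5,36]))
for im in(a,c):
    h=cv2.cvtColor(im["img"],cv2.COLOR_BGR2HSV)
    for y in range(220,240): print(y,''.join('R' if ((v[0]<8 or v[0]>172) and v[1]>120) else ('#' if v[2]<70 else ('b' if v[1]>110 else '.')) for v in h[y,295:320]))
```

```text
tip proj [306.68539467 230.3480832 ] btn proj z36 [306.5736474  229.76928509]
220 .........................
221 .........................
222 .........................
223 .........................
224 .........bb..............
225 ......bbbbbb.............
226 ...bbbbbbb...............
227 bbbbbbbb..bbb............
228 bbbbbbb.bbRRRRR..........
229 bbbbbb..RRRRRRR..........
230 bbbbbb..RRRRRRRb.........
231 bbbbb...RRRRRRR..........
232 bbbbb...RRRRRR...........
233 bbbbb.....bb......b......
234 bbbbbb...........bbb.....
235 bbbbbb..........bbbbb....
236 bbbbbbb........bbbbbbb...
237 bbbbbbbbbb...bbbbbbbbbb..
238 bbbbbbbbbbbbbbbbbbbbbbb..
239 bbbbbbbbbbbbbbbbbbbbbbbbb
220 ...############..........
221 ....##########...........
222 ......#######............
223 .......#####.............
224 ........####.............
225 ......bbb##..............
226 ....bbbbb###.............
227 bbbbbbbbb##..............
228 bbbbbbbb.##..............
229 bbbbbbb..R##.............
230 bbbbbb..RRR..............
231 bbbbb...RRRRRRR..........
232 bbbbb...RRRRRRb..........
233 bbbbbb...RRRR.....b......
234 bbbbbb...........bbb.....
235 bbbbbb...........bbbb....
236 bbbbbbbb........bbbbbb...
237 bbbbbbbbbb....bbbbbbbbb..
238 bbbbbbbbbbbbbbbbbbbbbbbb.
239 bbbbbbbbbbbbbbbbbbbbbbbbb
```

```bash
python3 -m handwheel '[[[1,0,0,0.24,0],[1,0.03,0.08,0,0],[1,0,0,0,0],[1,0,0,-0.14,0],[1,0,0,-0.06,0],[1,0,0,0,0]]]'
python3 - <<'E'
from h import *
c=optics.capture("scene")
h=cv2.cvtColor(c["img"],cv2.COLOR_BGR2HSV)
for y in range(225,236): print(y,''.join('R' if ((v[0]<8 or v[0]>172) and v[1]>120) else ('#' if v[2]<70 else ('b' if v[1]>110 else '.')) for v in h[y,295:320]))
E
```

```text
time_s: 2.55
eef_pos: [543.1, -209.2, 33.6]
ee_rot: [0.0, 0.609, 0.793, 0.0]
force: [-9.2, 5.8, 29.9]
grip_width: 0.001
grip_force: 15.3
225 .....bbbb##..............
226 ....bbbbb##..............
227 bbbbbbbbb##..............
228 bbbbbbbbb##..............
229 bbbbbbb..##..............
230 bbbbbb..RR...............
231 bbbbb...RRR..............
232 bbbbb...RRRRb............
233 bbbbbb...RRR.....bb......
234 bbbbbb...........bbb.....
235 bbbbbb...........bbbb....
```

Run:
```python
from h import *
import pickle
a=pickle.load(open("scene.pkl","rb")); c=optics.capture("scene")
for im in(a,c):
    f=im["img"].astype(int); r=f[...,2]-f[...,1]
    print(r[226:237,302:310])
    g=f.sum(2)//3; print(g[226:240,305])
```

```text
[[-55 -43 -23  -4   2   4  -1  -4]
 [-27  20  70 107 118 105  76  32]
 [ 26 108 161 183 190 184 166 107]
 [ 70 159 202 213 212 212 200 149]
 [ 76 166 203 210 210 207 206 155]
 [ 60 134 187 200 203 192 166 111]
 [ 33  85 123 147 144 126  94  49]
 [  9  32  55  67  62  50  36  13]
 [ -6   4  10  17  11   9   5   1]
 [-11  -4  -3  -4  -5  -5  -4  -7]
 [-22 -12  -6  -6  -4  -3  -4  -7]]
[182 171 129 103  98  90  84 104 119  98  66  79 103 113]
[[-40 -17  -5  -6  -3  -4  -5   0]
 [-41 -20  -8  -1  -4  -7  -4  -3]
 [-38 -20  -7  -6  -3  -5  -5  -5]
 [-16  10  15  -3  -6  -5  -5  -6]
 [ 34  76  75  37  -4  -6  -5   3]
 [ 72 137 149 101  42  18  23  23]
 [ 60 124 159 145  96  62  52  41]
 [ 18  55  91 101  83  57  41  19]
 [ -5   5  20  30  25  17   9   2]
 [-11  -6  -4  -2  -2  -2  -4  -4]
 [-24 -14 -11  -5  -6  -6  -5 -11]]
[ 41  41  41  41  59  83 102 119 124  97  69  79 105 116]
```

```bash
python3 -m handwheel '[[[1,0,0,0.15,0],[1,0,0,0,0],[1,0,0,0,0]]]';python3 -m handwheel '[[[1,0,0,-0.04,0],[1,0,0,0,0],[1,0,0,0,0]]]'; python3 -m handwheel '[[[1,0,0,0.4,0],[1,0,0,0,0],[1,0,0,0,0]]]'
```

```text
time_s: 2.95
eef_pos: [542.7, -209.3, 38.2]
ee_rot: [0.0, 0.609, 0.793, 0.0]
force: [1.7, 0.2, 3.0]
grip_width: 0.003
grip_force: 1.2
time_s: 3.25
eef_pos: [542.7, -209.3, 36.6]
ee_rot: [0.0, 0.609, 0.793, -0.0]
force: [1.7, -0.8, 3.2]
grip_width: 0.002
grip_force: 1.7
time_s: 3.55
eef_pos: [542.2, -208.9, 56.2]
ee_rot: [-0.001, 0.609, 0.793, -0.0]
force: [-0.7, 0.6, -0.3]
grip_width: -0.001
grip_force: 0.0
```

Button depressed about 6 mm in the image (TCP reads ~3.5 mm high relative to the tips), then released. On to the plate.

```bash
python3 -m handwheel '[[[0.06,0,0,0.9,0],[0.06,-0.015,0.873,0,1],[0.06,-0.015,0.873,0,1],[0.06,-0.015,0.873,0,1],[0.06,-0.015,0.873,0,0.25],[0.06,-0.015,0.873,0,0],[0.06,-0.015,0.873,0,0],[0.06,-0.015,0.873,0,0],[0.06,-0.015,0.873,0,0],[0.06,-0.015,0.873,0,0]]]' 40; python3 -m handwheel '[[[0.06,0,0,0,0],[0.06,0,0,0,0]]]'
python3 - <<'E'
from h import *
c=optics.capture("top"); d=optics.capture("scene")
B=cv2.resize(c["img"][175:265,195:295],None,fx=4,fy=4,interpolation=cv2.INTER_CUBIC)
A=cv2.resize(d["img"][265:355,320:420],None,fx=4,fy=4,interpolation=cv2.INTER_CUBIC)
cv2.imwrite("pics/above.png",np.hstack([A,B]))
s=ctrl.sense(); print(s["eef_pos"],s["ee_rot"],s["joints"],s["grip_width"])
E
```

```text
time_s: 4.55
eef_pos: [534.9, 185.4, 100.6]
ee_rot: [-0.001, 0.415, 0.91, -0.001]
force: [0.6, -0.5, 0.6]
grip_width: 0.469
grip_force: 0.0
time_s: 4.75
eef_pos: [535.1, 184.2, 100.6]
ee_rot: [-0.001, 0.415, 0.91, -0.001]
force: [0.3, -0.6, -0.2]
grip_width: 0.474
grip_force: 0.0
[535.66910077 182.76957949 101.0888189 ] [-5.35237686e-04  4.15796298e-01  9.09457503e-01 -4.50603254e-04] [ 1.21953942e-01  5.32733539e-01  1.53259696e+00 -2.35805385e-04
  1.07764598e+00 -5.91093981e-01] 0.4710062572978031
```

View pics/above.png

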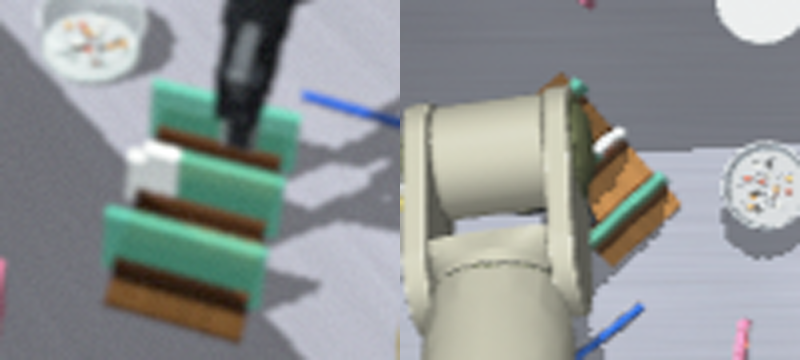

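```bash
python3 -m handwheel '[[[0.06,0,0,-0.5,0],[0.06,0,0,-0.5,0],[0.06,0,0,-0.38,0],[0.06,0,0,0,0]]]'; python3 -m handwheel '[[[1,0,0,0,0],[1,0,0,0,0],[1,0,0,0,0],[1,0,0,0,0],[1,0,0,0,0],[1,0,0,0,0]]]' 40
```

```text
time_s: 5.25
eef_pos: [534.5, 182.2, 30.4]
ee_rot: [-0.002, 0.416, 0.909, -0.001]
force: [0.5, -0.3, 0.4]
grip_width: 0.469
grip_force: 0.0
time_s: 5.85
eef_pos: [537.0, 183.7, 34.0]
ee_rot: [0.001, 0.415, 0.91, 0.001]
force: [4.1, -0.3, 6.1]
grip_width: 0.081
grip_force: 41.8
```

```bash
python3 -m handwheel '[[[1,0,0,0.4,0],[1,0,0,0.5,0],[1,0,0,0.5,0],[1,0,0,0.5,0],[1,0.4,-0.36,0,0],[1,0.4,-0.36,0,0],[1,0.4,-0.36,0,0],[1,0.42,-0.36,0,0],[1,0,0,0,0],[1,0,0,0,0]]]'
python3 - <<'E'
from h import *
c=optics.capture("top"); d=optics.capture("scene")
B=cv2.resize(c["img"][165:255,200:300],None,fx=4,fy=4,interpolation=cv2.INTER_CUBIC)
A=cv2.resize(d["img"][230:320,300:400],None,fx=4,fy=4,interpolation=cv2.INTER_CUBIC)
cv2.imwrite("pics/lift.png",np.hstack([A,B]))
E
```

```text
time_s: 6.85
eef_pos: [616.2, 111.7, 127.1]
ee_rot: [-0.001, 0.416, 0.909, -0.0]
force: [-0.8, 1.1, -0.6]
grip_width: 0.083
grip_force: 40.7
```

View pics/lift.png

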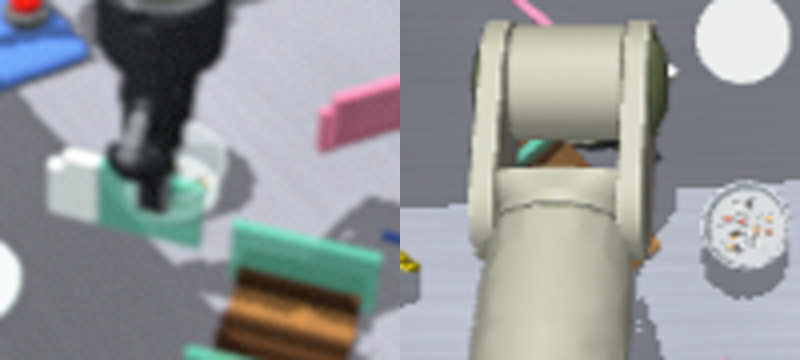

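Plate held level, frosted end free (left white part at (75,185) of the crop), label facing the robot. Next set it upright on the free desk and release.

```bash
python3 -m handwheel '[[[1,0,0,-0.6,0],[1,0,0,-0.7,0],[1,0,0,-0.5,0],[1,0,0,-0.12,0],[1,0,0,0,0],[1,0,0,-0.03,0],[1,0,0,0,0]]]'
```

```text
time_s: 7.65
eef_pos: [617.5, 111.8, 31.8]
ee_rot: [0.001, 0.415, 0.91, 0.0]
force: [-0.2, -0.2, -0.3]
grip_width: 0.086
grip_force: 40.7
```

```bash
python3 -m handwheel '[[[1,0,0,-0.04,0],[1,0,0,0,0]]]' | sed -n 2,4p; python3 -m handwheel '[[[1,0,0,-0.03,0],[1,0,0,0,0]]]'| sed -n 2,4p; python3 -m handwheel '[[[1,0,0,-0.03,0],[1,0,0,0,0]]]'| sed -n 2,4p
```

```text
eef_pos: [617.0, 111.7, 28.6]
ee_rot: [0.0, 0.415, 0.91, 0.0]
force: [-0.0, 0.1, -0.8]
eef_pos: [617.2, 111.8, 28.0]
ee_rot: [0.0, 0.415, 0.91, 0.0]
force: [-2.5, 0.8, 6.7]
eef_pos: [617.4, 111.9, 27.9]
ee_rot: [0.001, 0.415, 0.91, 0.0]
force: [-6.0, 0.4, 17.9]
```

```bash
python3 -m handwheel '[[[1,0,0,0.03,0],[0.7,0,0,0,0],[0.7,0,0,0,0],[-1,0,0,0,0],[-1,0,0,0,0],[-1,0,0,0,0],[-1,0,0,0,0],[-1,0,0,0,0]]]'
python3 - <<'E'
from h import *
d=optics.capture("scene")
A=cv2.resize(d["img"][230:330,280:400],None,fx=4,fy=4,interpolation=cv2.INTER_CUBIC)
cv2.imwrite("pics/rel.png",A)
E
```

```text
time_s: 9.05
eef_pos: [616.9, 111.7, 26.8]
ee_rot: [-0.0, 0.415, 0.91, -0.0]
force: [0.7, 0.4, -0.5]
grip_width: 0.977
grip_force: 0.0
```

View pics/rel.png

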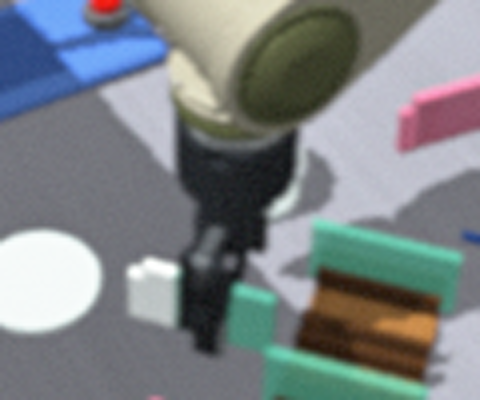

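```bash
python3 -m handwheel '[[[-1,0.225,0.198,0.04,0],[-1,0.225,0.198,0,0],[-1,0.075,0.066,0,0],[-1,0.075,0.066,0,0],[-1,0.075,0.066,0,0],[-1,0.06,0.053,0,0],[-1,0,0,0,0],[-1,0,0,0,0]]]'
python3 - <<'E'
from h import *
d=optics.capture("scene")
A=cv2.resize(d["img"][230:330,280:400],None,fx=4,fy=4,interpolation=cv2.INTER_CUBIC)
cv2.imwrite("pics/tip.png",A)
h=cv2.cvtColor(d["img"],cv2.COLOR_BGR2HSV)[282:330,300:375]
for y in range(0,48,2): print(282+y,''.join('G' if 60<v[0]<95 and v[1]>60 else 'W' if v[1]<25 and v[2]>195 else '#' if v[2]<60 else 'o' if (v[0]<20 and v[1]>100) else '.' for v in h[y]))
E
```

```text
time_s: 9.9
eef_pos: [653.5, 143.9, 28.7]
ee_rot: [-0.0, 0.415, 0.91, -0.0]
force: [0.1, 0.7, 0.4]
grip_width: 1.0
grip_force: 0.0
282 ..................###########........###########..WW.........WWWWWWWWWWWWWW
284 .................###############################...............WWWWWWWWWWWW
286 ..................###########.#################....WWWWWW.GGGGGGGGG....WWWW
288 ..................#############################..WWWWWWWW.GGGGGGGGGGGGGGGGG
290 ...................###########################...WWWWWWWW.GGGGGGGGGGGGGGGGG
292 WW...................#######################...WWWWWWWWW..GGGGGGGGGGGGGGGGG
294 WWWW...................###################...WWWWWWWWWWWW.GGGGGGGGGGGGGGGGG
296 WWWWW..................#############G####....WWWWWWWWWWWW.GGGGGGGGGGGGGGGGG
298 WWWWW.................###################......WWWWWWWWW....####.....GGGGGG
300 WWWWW..................##################.......WWWWWWWWW...############...
302 WWWWW..................###...######G#####.........WWWWWWW...oooooo#########
304 WWWW..................###...###G#########............W.....oooooooooooooo##
306 WW...
[... 250 characters left out ...]
....###########..###.....................##############ooooo
314 ........WWWWW......#############GGGGGGG................######ooo###########
316 .......WWWW.......########G####GGGGGGGGGGGGGGGGGGG.....############ooo#####
318 .......WWWWWWW....############GGGGGGGGGGGGGGGGGGGGGGGGGGGGG..############oo
320 ........WWWWWWWWW..#####G####GGGGGGGGGGGGGGGGGGGGGGGGGGGGGGGGGGGGG..#######
322 .........WWWWWWWW..##########GGGGGGGGGGGGGGGGGGGGGGGGGGGGGGGGGGGGGGGGGGGGG.
324 ...........WWWWWW..##########GGGGGGGGGGGGGGGGGGGGGGGGGGGGGGGGGGGGGGGGGGGGGG
326 ..................##########..GGGGGGGGGGGGGGGGGGGGGGGGGGGGGGGGGGGGGGGGGGGGG
328 .....................#######..GGGGGGGGGGGGGGGGGGGGGGGGGGGGGGGGGGGGGGGGGGGGG
```

View pics/tip.png

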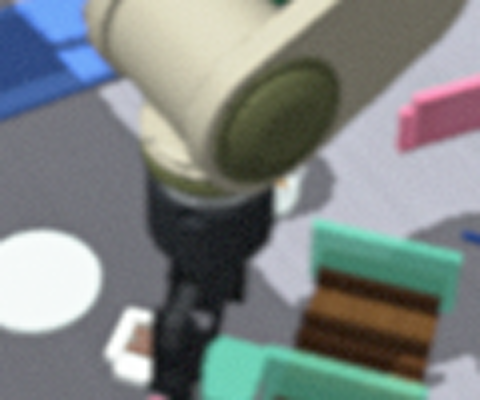

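Run:
```python
from h import *
d=optics.capture("scene")
for p in((311.3,307),(306.3,317),(313.5,326)): print(atz(d,p,8).round(0))
for y in(0,28,54): print(y, proj(d,np.array([617,111.8,8])+66*np.array([.66,-.75,0])+y*np.array([.75,.66,0])).round(1))
```

```text
[669.  61.   8.]
[696.  84.   8.]
[693. 118.   8.]
0 [314.2 306.1]
28 [310.5 314. ]
54 [306.9 321.7]
```

```bash
python3 -m handwheel '[[[-0.46,-0.066,-0.205,0,0],[-0.46,-0.066,-0.205,0,0],[-0.46,0,0,-0.2,0],[-0.46,0,0,-0.2,0],[-0.46,0,0,0,0],[-0.46,0,0,0,0]]]'; python3 -m handwheel '[[[-0.46,0,0,-0.1,0],[-0.46,0,0,0,0]]]' | sed -n 2,4p;  python3 -m handwheel '[[[-0.46,0,0,-0.06,0],[-0.46,0,0,0,0]]]' | sed -n 2,4p
```

```text
time_s: 10.6
eef_pos: [646.8, 123.8, 8.2]
ee_rot: [-0.0, 0.415, 0.91, -0.0]
force: [-0.2, 0.0, 0.5]
grip_width: 0.733
grip_force: 0.0
eef_pos: [646.8, 123.7, 3.2]
ee_rot: [-0.0, 0.415, 0.91, -0.0]
force: [0.1, -0.2, -0.5]
eef_pos: [646.9, 123.6, 0.5]
ee_rot: [-0.0, 0.415, 0.91, -0.0]
force: [0.9, 0.1, -0.3]
```

```bash
for i in 1; do python3 -m handwheel '[[[-0.46,0,0,-0.05,0],[-0.46,0,0,0,0]]]' | sed -n 2,4p; done; python3 -m handwheel '[[[-0.46,0,0,-0.04,0],[-0.46,0,0,0,0]]]' | sed -n 2,4p;python3 -m handwheel '[[[-0.46,0,0,-0.04,0],[-0.46,0,0,0,0]]]' | sed -n 2,4p
```

```text
eef_pos: [646.9, 123.5, -2.0]
ee_rot: [-0.0, 0.415, 0.91, -0.0]
force: [-0.4, -0.0, 0.8]
eef_pos: [646.9, 123.5, -4.0]
ee_rot: [-0.0, 0.415, 0.91, -0.0]
force: [0.8, 0.3, 0.3]
eef_pos: [647.2, 123.5, -5.6]
ee_rot: [0.0, 0.415, 0.91, 0.0]
force: [-0.5, -0.6, 1.1]
```

```bash
python3 -m handwheel '[[[-0.46,0,0,0.055,0],[-0.1,0,0,0,0],[1,0,0,0,0],[1,0,0,0,0],[1,0,0,0,0],[1,0,0,0,0],[1,0,0,0,0]]]' 40
```

```text
time_s: 12.3
eef_pos: [647.4, 123.5, -2.3]
ee_rot: [0.001, 0.415, 0.91, 0.0]
force: [-0.5, -0.2, 5.6]
grip_width: 0.568
grip_force: 41.9
```

```bash
python3 -m handwheel '[[[1,0,0,0.3,0],[1,0,0,0.6,0],[1,0,0,0.96,0],[1,-0.052,0.169,0,0.94],[1,-0.052,0.169,0,0.94],[1,-0.052,0.169,0,0.94],[1,-0.052,0.169,0,0.94],[1,-0.052,0.169,0,0.94],[1,-0.052,0.169,0,0.94],[1,-0.052,0.169,0,0.94]]]' 40; python3 -m handwheel '[[[1,-0.052,0.169,0,0.94],[1,-0.052,0.169,0,0.94],[1,-0.052,0.169,0,0.94],[1,-0.052,0.169,0,0.94],[1,-0.052,0.169,0,0.94],[1,0,0,0,0],[1,0,0,0,0]]]'
python3 - <<'E'
from h import *
d=optics.capture("scene"); c=optics.capture("top")
A=cv2.resize(d["img"][265:365,300:400],None,fx=4,fy=4,interpolation=cv2.INTER_CUBIC)
cv2.imwrite("pics/held.png",np.hstack([A,cv2.resize(c["img"][150:250,190:290],None,fx=4,fy=4)]))
h=cv2.cvtColor(d["img"],cv2.COLOR_BGR2HSV)[275:350,310:392]
for y in range(0,75,2): print(275+y,''.join('G' if 60<v[0]<95 and v[1]>60 else 'W' if v[1]<25 and v[2]>195 else '#' if v[2]<60 else 'o' if (v[0]<20 and v[1]>100) else '.' for v in h[y]))
s=ctrl.sense(); p=s["eef_pos"]; z0=p[2]+3
o=np.array([.751,.66,0]); w=np.array([-.66,.751,0])
m=np.array([p[0],p[1],0])+11*o
for n,yy,ww,dz in(("fr",50,-25,8),("fr",50,25,8),("frlow",50,-25,0),("frlow",50,25,0),("cl",-50,-25,8),("cl",-50,25,8),("cl low",-50,25,0)): print(n,proj(d,m+yy*o+ww*w+[0,0,z0+dz]).round(1))
E
```

```text
time_s: 13.3
eef_pos: [628.6, 183.1, 90.7]
ee_rot: [0.0, -0.034, 0.999, 0.0]
force: [0.9, -0.8, -0.8]
grip_width: 0.57
grip_force: 41.7
time_s: 14.0
eef_pos: [615.9, 224.8, 90.4]
ee_rot: [0.0, -0.35, 0.937, -0.0]
force: [0.4, 0.3, -0.5]
grip_width: 0.571
grip_force: 41.7
275 ................WWWWWWWWWWWWWWW..WWWWW....###............................###..WWWW
277 ..................WWWWWWWWWW.....W....WW..######.......................#####..WWWW
279 ....................WWWWWWWWWWWWWWWWWWWW..##########.............##########...WWWW
281 ......................WWWWWW.......WWWW...#################################..WWWWW
283 ........................WWWW.............##############G##########G########..WWWWW
285 ........................................#########################G########...WWWWW
287 ............................####......####################################...WWWWW
289 ...........................######......################################G##...WWWWW
291 ...........................##G##.........################################G#......W
293 ............................###..###..W..
[... 1906 characters left out ...]
...WWWWWWWWWWW......WWWWWWWW..##....GGGGGGG......
339 ......................................WWWWWWWWWWWWWWWWWWWWWWW.#########.GGG.......
341 ............................................WWWWWWWWWWWW.WW...ooo######.GGG.......
343 ...................................................WWW..o...ooooooooooo...........
345 .......................................................oooooooooooooooo...........
347 ............................................................oooooooooo............
349 ...................................................................ooo............
fr [346.2 338.6]
fr [368.6 345.3]
frlow [346.1 340.8]
frlow [368.3 347.5]
cl [358.  304.6]
cl [378.5 310.1]
cl low [378.2 312.4]
```

```bash
python3 -m handwheel '[[[1,0,0,-0.4,0],[1,0,0,-0.3,0],[1,0,0,-0.06,0],[1,0,0,0,0],[1,0,0,0,0]]]' 20;  python3 -m handwheel '[[[1,0,0,-0.05,0],[1,0,0,-0.05,0],[1,0,0,0,0]]]'
```

```text
time_s: 14.6
eef_pos: [616.0, 224.7, 52.1]
ee_rot: [0.0, -0.351, 0.936, -0.0]
force: [0.5, 0.2, 1.2]
grip_width: 0.568
grip_force: 42.5
time_s: 14.9
eef_pos: [616.9, 225.3, 48.9]
ee_rot: [0.002, -0.351, 0.936, -0.0]
force: [-0.2, 2.1, 11.1]
grip_width: 0.57
grip_force: 44.2
```

```bash
python3 -m handwheel '[[[1,0,0,-0.06,0],[1,0,0,-0.06,0],[1,0,0,0,0]]]' 20;  python3 -m handwheel '[[[1,0,0,-0.06,0],[1,0,0,-0.06,0],[1,0,0,0,0]]]' 20
python3 - <<'E'
from h import *
d=optics.capture("scene")
h=cv2.cvtColor(d["img"],cv2.COLOR_BGR2HSV)[300:370,330:400]
for y in range(0,70,2): print(300+y,''.join('G' if 60<v[0]<95 and v[1]>60 else 'W' if v[1]<25 and v[2]>195 else '#' if v[2]<60 else 'o' if (v[0]<20 and v[1]>100) else '.' for v in h[y]))
p=ctrl.sense()["eef_pos"]; o=np.array([.751,.66,0]); w=np.array([-.66,.751,0]); Z=np.array([0,0,1.])
for th in(0,10,20,30):
    t=np.radians(th); f=o*np.cos(t)-Z*np.sin(t); n=o*np.sin(t)+Z*np.cos(t); g=np.array([p[0],p[1],p[2]+7])
    print(th,[proj(d,g+a*f+b*w+4*n).round(1).tolist() for a,b in((61,-25),(61,25),(-39,-25),(-39,25))])
E
```

```text
time_s: 15.2
eef_pos: [617.0, 225.4, 43.1]
ee_rot: [0.002, -0.351, 0.936, -0.0]
force: [-0.5, 2.1, 11.6]
grip_width: 0.57
grip_force: 45.8
time_s: 15.5
eef_pos: [617.2, 225.5, 37.3]
ee_rot: [0.002, -0.351, 0.936, -0.0]
force: [-0.2, 1.1, 13.5]
grip_width: 0.569
grip_force: 47.5
300 ...................#################################GGGGGGGGGGGG......
302 ..................###################################...GGGGGGGG......
304 ......#####......####################################oooooo..GGG......
306 ......#####.......###########################G########ooooo.GGG.......
308 ......####.........###################G##############oooooo..........W
310 .......########......################################.ooooo......WWWWW
312 .......#########......###############################..............WWW
314 ........########......#################################............WWW
316 .........#G###############################G#############...........WWW
318 .........#######G########GGGGGGG#################ooooo.#....#.#.......
320 ..........##G##########GGGGGGGGGGGGGGG###########ooooo.....####....
[... 1374 characters left out ...]
.......WWWWWWWWWWW....................................
360 .............................WWWW.....................................
362 ......................................................................
364 ......................................................................
366 ......................................................................
368 ......................................................................
0 [[345.2, 353.7], [366.7, 360.4], [356.6, 319.5], [376.5, 325.1]]
10 [[345.0, 356.4], [366.4, 363.2], [356.6, 318.1], [376.6, 323.7]]
20 [[345.1, 358.4], [366.4, 365.1], [356.5, 317.2], [376.6, 322.8]]
30 [[345.5, 359.5], [366.5, 366.1], [356.3, 316.7], [376.5, 322.3]]
```

Run:
```python
from h import *
d=optics.capture("scene")
cv2.imwrite("pics/piv.png",cv2.resize(d["img"][295:370,320:420],None,fx=8,fy=8,interpolation=cv2.INTER_CUBIC))
```

```text
(no output)
```

View pics/piv.png

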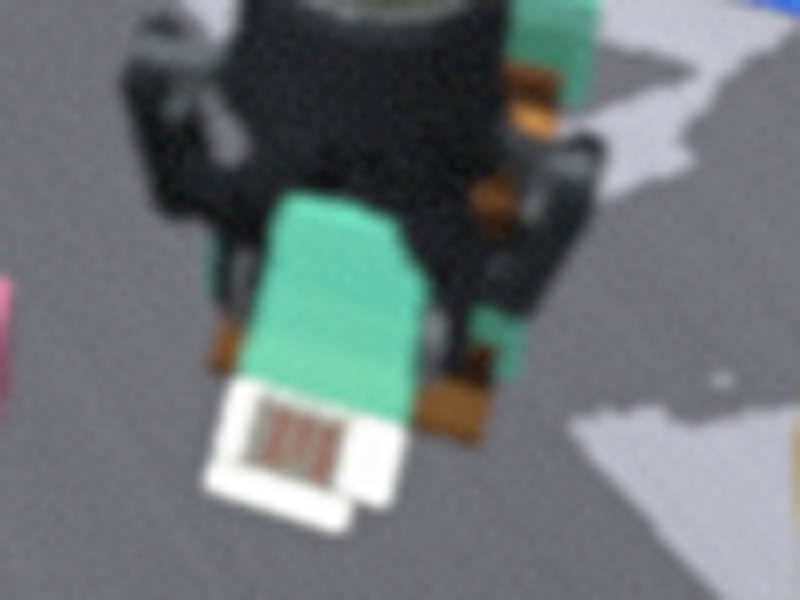

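Run:
```python
from h import *
import pickle
d=pickle.load(open("scene.pkl","rb"))
o=np.array([.751,.66,0]); w=np.array([-.66,.751,0]); S=np.array([550.,167.3,0]); Z=np.array([0,0,1.])
print("blank2 outer top edge",[proj(d,S+60*o+k*w+56*Z).round(1).tolist() for k in(-50,50)],"strip top outer",[proj(d,S+67*o+k*w+22*Z).round(1).tolist() for k in(-43,43)],"board edge",[proj(d,S+83*o+k*w+6*Z).round(1).tolist() for k in(-43,43)])
g=d["img"].astype(int)
c=optics.capture("scene"); q=c["img"].astype(int)
print("col356 now G-R rows310-360",(q[310:360,358,1]-q[310:360,358,2]).tolist()); print("gray",(q[310:360,358].sum(1)//3).tolist())
print("G col 362",(q[310:360,362,1]).tolist())
p=ctrl.sense(); print(p["eef_pos"],p["force"],p["grip_force"])
```

```text
blank2 outer top edge [[346.2, 317.9], [386.4, 329.3]] strip top outer [[347.6, 329.8], [381.7, 339.8]] board edge [[345.5, 339.0], [379.7, 349.3]]
col356 now G-R rows310-360 [2, 3, 3, 1, 5, 0, 3, 0, 25, 67, 102, 109, 104, 102, 97, 103, 100, 102, 101, 105, 101, 99, 99, 96, 99, 98, 99, 96, 95, 94, 95, 93, 98, 87, 51, 17, -4, -21, -32, -30, -24, -24, -20, -14, -10, -3, 2, 1, 1, 1]
gray [40, 39, 36, 39, 39, 34, 31, 23, 44, 106, 157, 172, 166, 162, 161, 161, 160, 158, 158, 155, 159, 161, 163, 165, 160, 162, 162, 166, 168, 171, 169, 169, 167, 171, 187, 203, 177, 142, 125, 128, 130, 135, 138, 141, 144, 188, 243, 253, 254, 244]
G col 362 [39, 32, 31, 27, 30, 32, 28, 22, 32, 83, 160, 213, 222, 213, 204, 203, 204, 202, 203, 202, 200, 202, 203, 208, 211, 204, 206, 204, 209, 212, 215, 215, 214, 216, 210, 218, 222, 192, 156, 155, 172, 188, 201, 215, 229, 233, 228, 242, 250, 252]
[617.16953518 225.39248355  37.30070428] [-0.73878393  1.50862058 12.44858137] 47.425525188446045
```

```bash
python3 -m handwheel '[[[1,0,0,0.25,0],[1,0,0,0.3,0],[1,0,0,0,0],[1,-0.18,-0.158,0,0],[1,0,0,-0.1,0],[1,0,0,0,0],[1,0,0,0,0]]]'; python3 -m handwheel '[[[1,0,0,-0.06,0],[1,0,0,-0.06,0],[1,0,0,0,0]]]';python3 -m handwheel '[[[1,0,0,-0.04,0],[1,0,0,-0.04,0],[1,0,0,0,0]]]'
```

```text
time_s: 16.35
eef_pos: [606.9, 217.2, 57.1]
ee_rot: [-0.0, -0.351, 0.936, 0.0]
force: [0.5, 0.2, 0.4]
grip_width: 0.57
grip_force: 46.0
time_s: 16.65
eef_pos: [606.6, 217.1, 50.9]
ee_rot: [-0.0, -0.351, 0.936, 0.0]
force: [0.1, -0.2, 0.2]
grip_width: 0.57
grip_force: 46.0
time_s: 16.95
eef_pos: [606.7, 217.0, 47.2]
ee_rot: [-0.0, -0.351, 0.936, 0.0]
force: [0.2, -0.3, -0.2]
grip_width: 0.575
grip_force: 46.0
```

```bash
python3 -m handwheel '[[[1,0,0,-0.04,0],[1,0,0,-0.04,0],[1,0,0,0,0]]]' | sed -n 1,4p;python3 -m handwheel '[[[1,0,0,-0.04,0],[1,0,0,-0.04,0],[1,0,0,0,0]]]'| sed -n 1,4p
python3 - <<'E'
from h import *
d=optics.capture("scene")
h=cv2.cvtColor(d["img"],cv2.COLOR_BGR2HSV)[298:370,330:400]
for y in range(0,70,2): print(298+y,''.join('G' if 60<v[0]<95 and v[1]>60 else 'W' if v[1]<25 and v[2]>195 else '#' if v[2]<60 else 'o' if (v[0]<20 and v[1]>100) else '.' for v in h[y]))
p=ctrl.sense()["eef_pos"]; o=np.array([.751,.66,0]); w=np.array([-.66,.751,0]); Z=np.array([0,0,1.])
for th in(0,15,30):
    t=np.radians(th); f=o*np.cos(t)-Z*np.sin(t); n=o*np.sin(t)+Z*np.cos(t); g=np.array([p[0],p[1],p[2]+7])
    print(th,[proj(d,g+a*f+b*w+4*n).round(1).tolist() for a,b in((61,-25),(61,15),(-39,-25),(-39,25))])
E
```

```text
time_s: 17.25
eef_pos: [607.5, 217.4, 44.6]
ee_rot: [0.001, -0.351, 0.936, -0.0]
force: [-1.4, 1.4, 4.8]
time_s: 17.55
eef_pos: [609.0, 218.6, 43.8]
ee_rot: [0.004, -0.352, 0.936, 0.0]
force: [-3.6, 5.2, 22.5]
298 .........###.......##################################GGGGGGGGGGG..WWWW
300 ........######......#G###########################G###GGGGGGGGGGG......
302 ........####........########################G#########GGGGGGGGGG......
304 .........###..##......###########################G#####..oo..GGG......
306 .........########......################################.....GGGG......
308 ..........########.....##########G#################G####.............W
310 ..........#########...####################G#########oooo.#..........WW
312 ...........#################G##G##################ooooooo...........WW
314 ...........###G###########GGGGGGGGGGGG#########G##oooooo....#####..WWW
316 .............###G########GGGGGGGGGGGGGGGGG#########ooooo...#####......
318 ................GGGG####GGGGGGGGGGGGGGGGGGG##########o#########.......
320 ................GGGG####GGGGGGGGGGGGGGGGGGGG#################
[... 1237 characters left out ...]
......WWWWWW.................................WW
356 ......................................................................
358 ......................................................................
360 ......................................................................
362 ......................................................................
364 ......................................................................
366 ......................................................................
0 [[346.7, 348.0], [363.8, 353.3], [358.0, 314.4], [377.8, 319.9]]
15 [[346.6, 351.9], [363.5, 357.1], [358.0, 312.5], [377.9, 318.0]]
30 [[347.0, 353.9], [363.7, 359.1], [357.7, 311.6], [377.8, 317.1]]
```

```bash
cat > look.py <<'E'
from h import *
def asc(c,x0,x1,y0,y1,st=1):
    h=cv2.cvtColor(c["img"],cv2.COLOR_BGR2HSV)
    for y in range(y0,y1,st): print(y,''.join('G' if 60<v[0]<95 and v[1]>60 else 'W' if v[1]<25 and v[2]>195 else '#' if v[2]<60 else 'o' if (v[0]<20 and v[1]>90) else '.' for v in h[y,x0:x1]))
E
python3 - <<'E'
from look import *
c=optics.capture("top"); asc(c,195,260,170,215)
p=ctrl.sense()["eef_pos"]; o=np.array([.751,.66,0]); w=np.array([-.66,.751,0]); Z=np.array([0,0,1.])
print(p)
for a,s in((61,0),(61,12),(73,12)):
  g=np.array([p[0],p[1],p[2]+11+s]); print(a,s,[proj(c,g+q*o+b*w).round(1).tolist() for q,b in((a,-25),(a,15),(a-10,25),(a-32,-25),(a-32,25))])
E
```

```text
170 .................................................................
171 .................................................................
172 .................................................................
173 .................................................................
174 .................................................................
175 .................................................................
176 .................................................................
177 ................................W................................
178 ................................W................................
179 ................................W................................
180 ................................W................................
181 .....................W..........W................................
182 ................................W................................
183 ................................W......#.........................
184 ........................WW......W................................
185 ..................W.W.WWWW......W.............
[... 1650 characters left out ...]
........WW.....WWWW.....ooooooooooooooo..........
210 ..............................WWWWW.....oooooooooooooooo.........
211 ...............................WWWW.....ooooooooooooooooo........
212 ...............................WWW......oooooooooooooooooo.......
213 ...............................W........ooooooooooooooooooo.WWWWW
214 ..............................WW.........ooooooooooooooooooo.W..W
[608.90031749 218.50237644  43.79144482]
61 0 [[219.3, 182.0], [210.9, 189.4], [210.6, 193.3], [225.2, 188.6], [214.6, 197.8]]
61 12 [[218.7, 181.5], [210.2, 188.9], [209.9, 192.9], [224.6, 188.2], [213.9, 197.5]]
73 12 [[216.5, 179.0], [208.0, 186.5], [207.7, 190.4], [222.4, 185.7], [211.7, 195.0]]
```

```bash
python3 -m handwheel '[[[1,0,0,0.3,0],[1,0.18,0.158,0,0],[1,0,0,0,0],[1,0,0,-0.2,0],[1,0,0,-0.12,0],[1,0,0,0,0]]]'; python3 -m handwheel '[[[1,0,0,-0.06,0],[1,0,0,-0.06,0],[1,0,0,0,0]]]' | sed -n 2,4p
python3 - <<'E'
from look import *
d=optics.capture("scene"); asc(d,335,390,312,372,2)
p=ctrl.sense()["eef_pos"]; o=np.array([.751,.66,0]); w=np.array([-.66,.751,0]); Z=np.array([0,0,1.])
for th in(0,15,30,40):
    t=np.radians(th); f=o*np.cos(t)-Z*np.sin(t); n=o*np.sin(t)+Z*np.cos(t); g=np.array([p[0],p[1],p[2]+7])
    print(th,[proj(d,g+a*f+b*w+k*n).round(1).tolist() for a,b,k in((55,-25,4),(55,-25,-4),(55,15,4),(23,-25,4),(23,25,4))])
E
```

```text
time_s: 18.25
eef_pos: [615.6, 224.9, 38.1]
ee_rot: [-0.0, -0.351, 0.936, 0.0]
force: [-0.5, 1.0, 4.2]
grip_width: 0.57
grip_force: 46.8
eef_pos: [616.6, 225.2, 33.9]
ee_rot: [0.002, -0.351, 0.936, -0.0]
force: [-0.3, 2.0, 12.9]
312 ..#########......###############################...ooo.
314 ...########......############G###################......
316 ...#########...########################G###########....
318 ....######G#############G####################oooo##....
320 .....####G#########GGGGGGGGGGG##############oooooo....#
322 ......############GGGGGGGGGGGGGGGGG###############...##
324 ............#####GGGGGGGGGGGGGGGGGGG###################
326 ...........GG#####GGGGGGGGGGGGGGGGGGG##################
328 ...........GG#...GGGGGGGGGGGGGGGGGGGGGG################
330 ...........GG#...GGGGGGGGGGGGGGGGGGGGGG###############.
332 ............##..GGGGGGGGGGGGGGGGGGGGGGGG############...
334 ................GGGGGGGGGGGGGGGGGGGGGG...##GGGGGG##....
336 .............o..GGGGGGGGGGGGGGGGGGGGGG...##GGGGGGGG....
338 ............ooo.GGGGGGGGGGGGGGGGGGGGGG...####..GGG.....
340 ............oo.GGGGGGGGGGGG
[... 563 characters left out ...]
.....
360 .......................WWWWWW..........................
362 .......................................................
364 .......................................................
366 .......................................................
368 .......................................................
370 .......................................................
0 [[346.0, 352.2], [345.9, 354.3], [363.1, 357.5], [349.9, 340.7], [370.7, 346.9]]
15 [[345.9, 355.6], [346.0, 356.9], [362.8, 360.9], [349.7, 342.4], [370.5, 348.6]]
30 [[346.2, 357.5], [346.6, 357.8], [362.9, 362.7], [349.8, 343.5], [370.4, 349.7]]
40 [[346.7, 357.8], [347.2, 357.5], [363.2, 363.0], [349.9, 343.8], [370.5, 350.0]]
```

```bash
python3 -m handwheel '[[[1,0,0,0.3,0],[1,0,0,0.7,0],[1,0,0,0.9,0],[1,0,0,0.9,0],[1,0,0,0.9,0],[1,0,0,0.9,0],[1,0,0,0.4,0]]]' | sed -n 1,4p; python3 -m handwheel '[[[1,-0.08,-0.5,0,-0.5],[1,-0.1,-0.8,0,-0.75],[1,-0.1,-0.85,0,-0.75],[1,-0.1,-0.85,0,-0.75],[1,-0.1,-0.85,0,-0.75],[1,-0.1,-0.85,0,-0.75],[1,-0.1,-0.85,0,-0.5],[1,-0.1,-0.85,0,-0.5],[1,-0.1,-0.85,0,0],[1,-0.05,-0.8,0,0]]]'; python3 -m handwheel '[[[1,0,-0.5,0,0],[1,0,-0.2,0,0],[1,0,0,0,0],[1,0,0,0,0]]]'
```

```text
time_s: 19.3
eef_pos: [616.1, 224.8, 287.2]
ee_rot: [0.003, -0.351, 0.936, -0.001]
force: [0.1, 0.1, -0.4]
time_s: 20.3
eef_pos: [568.3, -179.4, 282.4]
ee_rot: [-0.001, 0.008, 1.0, 0.0]
force: [0.7, -0.7, -1.5]
grip_width: 0.57
grip_force: 47.3
time_s: 20.7
eef_pos: [569.4, -211.4, 282.5]
ee_rot: [-0.0, 0.007, 1.0, 0.0]
force: [-0.0, -0.5, -0.9]
grip_width: 0.569
grip_force: 47.3
```

Run:
```python
from look import *
d=optics.capture("scene"); c=optics.capture("top")
p=ctrl.sense()["eef_pos"]; al=np.radians(-.8); o=np.array([np.cos(al),np.sin(al),0]); w=np.array([-o[1],o[0],0]); Z=np.array([0,0,1.])
for nm,k_ in(("scene",d),("top",c)):
  for th in(0,20,34,45):
    t=np.radians(th); f=o*np.cos(t)-Z*np.sin(t); n=o*np.sin(t)+Z*np.cos(t); g=np.array([p[0],p[1],p[2]+7])
    print(nm,th,[proj(k_,g+a*f+b*w+4*n).round(1).tolist() for a,b in((55,-25),(55,15),(23,-25),(23,25),(39,0))])
q=proj(d,[604,-213,272]).astype(int); asc(d,q[0]-26,q[0]+26,q[1]-20,q[1]+20); print(q-[26,20])
r=proj(c,[604,-213,272]).astype(int); asc(c,r[0]-22,r[0]+22,r[1]-16,r[1]+18); print(r-[22,16])
```

```text
scene 0 [[275.3, 163.9], [280.7, 169.8], [285.4, 161.5], [292.5, 168.7], [283.8, 166.3]]
scene 20 [[276.3, 169.5], [281.7, 175.5], [285.5, 163.9], [292.6, 171.2], [284.4, 170.4]]
scene 34 [[278.3, 172.8], [283.7, 178.8], [286.2, 165.4], [293.2, 172.7], [285.6, 172.8]]
scene 45 [[280.4, 174.9], [285.8, 180.9], [286.9, 166.4], [294.0, 173.7], [287.1, 174.3]]
top 0 [[358.4, 185.0], [345.6, 185.0], [358.5, 195.3], [342.4, 195.2], [350.4, 190.1]]
top 20 [[357.9, 186.5], [345.2, 186.4], [358.2, 195.6], [342.2, 195.5], [350.1, 190.9]]
top 34 [[357.5, 188.6], [344.9, 188.5], [358.1, 196.3], [342.1, 196.2], [349.9, 192.4]]
top 45 [[357.3, 190.8], [344.8, 190.8], [358.0, 197.1], [342.0, 197.0], [349.7, 193.9]]
152 ......#############.......WW...#######...#######...W
153 ........########.......WWWWW...#######...#######...W
154 ...........##.......WWWWWWWWW..########.#######GGG..
155 .................WWWWWWWWWWW...################GGGGG
156 .WWWWWWWWW....WWWWWWWWWWWWWWW..###GGGG#########GGGGG
157 WWWWWWWWWWWWWWWWWWWWWWWWWWWWW..#GGGGGG######GGGGGGGG
158 WWWWWWWWWWWWWWWWWWWWWWWWWWWWW..#GGGGGG.#####
[... 2875 characters left out ...]
WWWW
196 ..WW.WWWW...................W.........WWWWWW
197 ..WW..W......................W....W....WWWWW
198 .WWW...W..................................WW
199 WW..............................WW.........W
200 W.....W.....................................
201 .....W......................................
202 .....W....#.................................
203 .W..W......##............................W..
204 ......#..######.............................
205 W..W.####...####............................
206 ..W..........####..........................W
207 ..W.............G#..........................
208 .W.............GGG#........................W
209 ...............GGGG##.......................
[328 176]
```

Run:
```python
from look import *
ims=[optics.capture("scene")["img"].astype(float) for _ in range(4)]
m=np.mean(ims,0); print("gray, cols 272..299")
for y in range(158,184): print(y,' '.join(f"{int(v):3d}" for v in m[y,272:300].mean(1)))
```

```text
gray, cols 272..299
158 198 198 197 197 197 198 198 200 200 198 199 198 198 198 198 190 153  96  46  51  89 124 141 132 112  81  52  35
159 198 199 197 198 198 197 198 199 199 198 199 198 198 199 198 188 154  99  65  88 125 145 152 142 130 108  73  40
160 198 198 199 197 196 197 196 198 199 199 198 197 198 198 197 190 158 113 100 126 146 156 154 144 136 114  78  41
161 197 199 199 199 198 197 197 197 199 199 198 199 198 197 197 190 168 143 138 152 159 164 162 154 138 113  79  43
162 198 197 198 198 198 196 196 197 197 196 198 196 196 196 196 193 183 171 168 170 174 177 175 162 142 115  81  45
163 199 200 198 199 198 199 197 196 197 196 195 195 196 197 199 195 188 181 180 180 180 181 181 171 146 117  78  47
164 200 199 198 197 198 198 197 195 194 194 193 195 203 216 221 213 194 185 181 181 182 182 183 174 149 116  80  50
165 202 199 198 197 198 198 198 197 195 194 195 207 222 234 236 228 212 193 184 182 182 182 184 176 149 116  80  49
166 200 199 199 198 197 197 198 196 195 197 209 227 235 230 218 215 220 210 192 183 180 182 182 177 150 114  80  48
167 199 199 200 199 198 197 196 196 
[... 1235 characters left out ...]
 194
178 244 243 236 218 203 200 207 209 204 198 201 204 198 181 177 182 185 183 185 192 195 195 194 193 193 193 193 194
179 244 241 224 186 154 148 154 163 164 173 189 203 204 200 196 194 199 204 205 201 200 198 197 197 194 194 193 195
180 239 225 184 134 102  93  98 105 110 124 139 153 160 165 173 186 198 207 206 205 205 207 208 208 204 201 196 196
181 229 186 134  97  81  81  80  82  83  86  91  95  99 108 122 136 149 157 161 170 185 199 209 210 206 201 203 207
182 199 141  95  75  75  80  82  83  82  81  82  83  81  83  86  90  93  99 104 117 134 148 157 164 166 174 191 205
183 146  91  63  54  61  70  81  83  85  85  84  83  82  83  81  80  82  81  81  84  89  91 100 104 111 123 141 156
```

```bash
python3 -m handwheel '[[[1,0,0,0,0],[1,0,0,0,0],[1,0,0,0,0]]]' && python3 -c "
from rig import ctrl
print(ctrl.finish_job())"
```

```text
time_s: 21.3
eef_pos: [569.3, -212.5, 282.6]
ee_rot: [0.0, 0.007, 1.0, -0.0]
force: [-0.9, -0.1, -1.3]
grip_width: 0.573
grip_force: 47.3
the job is handed in; nothing more can be done
None
```

I pressed and released the lamp button, then handed the job in at 21.3 s with the arm holding the notched plate by its clear end, label up, about 15 cm in front of the lamp; the hand-in returned no verdict, and by my measurements the label sits about 10–15 mm from the light's middle and about 14° off square (limits 45 mm and 26°).

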